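# Set the induction hob to six and start it

### The job

Get the syrup cooking: with a fingertip, lightly push the hob's black selector knob round, counting its clicks, until its pointer rests at level six (the sixth white dot clockwise from the red off mark), and then press the green start button right down and let it come up again. Only touch these two: do not pinch or force the knob, do not press start at any other level, and leave the saucepan, spatula, nozzle and macaron tray where they are.

Things in the scene. Friction and masses are not known exactly. Their poses are not given: they have to be found in the camera images.
- hob: Countertop induction hob, fixed steel box 420 mm deep (x) x 330 mm wide (y). Origin under its centre on the worktop; its -x side is the front, towards the robot; z up. The front 100 mm of its top is a level dark control panel 98 mm above the worktop: selector on the right (-y), start button on the left (+y), 150 mm apart. Behind it, black glass 104 mm above the worktop carries the saucepan.
- selector (a joint): Selector angle (rad): 0 = nose at the red off mark (135 degrees anticlockwise, seen from above, from the hob's +x: front left), growing clockwise to a stop at 4.712. A detent each 0.524 rad (30 degrees) per level: level six = 3.142, back right. It rests only in detents: past half-way it snaps into the next; leaving one takes about 0.11 N m, 4 N at the nose. It starts at off to level four.
- selector_axis (a point): Top of the knob on its vertical turning axis, 126 mm above the worktop. The knob: a black skirt, diameter 62 mm, its top 8 mm above the panel; across it an upright bar 12 mm thick with flat sides, rising to 28 mm above the panel, reaching 30 mm from the axis at the nose and 28 mm at the tail. The red off mark and nine white dots lie on the panel, 40 mm from the axis.
- selector_nose (a point): Top of the bar's nose (pointer end), 30 mm from the axis, 126 mm above the worktop. A white line runs along the bar's top from the axis to the nose and down the nose. Seen from the axis it points at the mark in force.
- start (a joint): Travel of the start button (m): 0 = up, 0.006 = fully down; it springs back. Pressed fully down with about 5 N.
- start_top (a point): Centre of the top of the green start button, 28 mm in diameter, 22 mm above the panel while up, in a steel collar 44 mm in diameter and 12 mm high. It is pressed straight down.
- saucepan_mid (a point): Centre (half-way up) of the lidded steel saucepan that stands loose on the hob's glass: diameter 166 mm, 125 mm high with its lid knob; its black handle sticks out 235 mm from its centre, away from the control panel. Bystander.
- spatula_grip (a point): Point on the red handle of the steel spatula lying on the worktop to the left of the hob, 270 mm long. Bystander.
- nozzle_mid (a point): Centre of the steel piping nozzle, a cone 35 mm in diameter and 50 mm high, standing on the worktop just to the right of the hob. Bystander.
- tray_mid (a point): Centre of the aluminium tray of pink and yellow macarons, 300 x 200 mm, 24 mm high, to the right of the hob. Bystander.

How it is judged:
On the way, in this order (a step that is already met when the one before it is completed fails the run):
1. the selector rests at level six (3.142 rad, within 0.13) (value of joint selector between 3.012 and 3.272 rad and velocity of joint selector between -0.2 and 0.2 rad/s), for 0.3 s.
2. the start button is pressed down (5 mm or more of its 6 mm) with the selector at level six (value of joint selector between 3.012 and 3.272 rad and value of joint start above 0.005 m), for 0.04 s.
At the end, for the whole second after the job is handed in: The selector rests at level six (3.142 rad, within 0.13), the start button has come up again (within 1 mm), and the saucepan, spatula, nozzle and tray are within 15 mm of where they were (value of joint selector between 3.012 and 3.272 rad and value of joint start below 0.001 m and distance of each of saucepan_mid, spatula_grip, nozzle_mid, tray_mid from where it was at the start of the episode below 0.015 m); the robot touches nothing.
It fails at once if the start button is pressed (beyond 3 mm) while the selector is not at level six (value of joint start above 0.003 m and not (value of joint selector between 3.012 and 3.272 rad)).
It fails at once if the selector is pinched or forced (the fingers bear on it with more than 25 N) (contact force between the fingers and selector above 25 N).
It fails at once if the saucepan, spatula, nozzle or tray is shifted by more than 15 mm or lifted (distance of any of saucepan_mid, spatula_grip, nozzle_mid, tray_mid from where it was at the start of the episode above 0.015 m).
It also fails if it takes over 61 s, if anything falls off the work surface, if the arm or the gripper's body presses on something with over 40 N, if the wrist force passes 120 N, or if a joint passes its speed limit or range.

### The arm

A 6-joint arm with a two-finger parallel gripper is mounted at the origin on the work surface. World frame = base frame: x ahead of the robot, y to its left, z up, the work surface at z = 0. Lengths are in m, angles in rad, forces in N, time in s.
With the tool pointing down it reaches from about 0.275 to 0.75 m from the base axis. Payload 10.2 kg.
Tool frame: the origin (TCP) lies at the very end of the fingers, on their centre line; the grasp point (between the pads) lies behind it (env.grasp_offset is the z of the grasp point in the tool frame, in m); z points along the fingers, y is the line along which they close (so a half turn about z gives the same grasp; the last joint's range is limited). The gripper opens to 85 mm and grips with 20 to 120 N. Pads are 22 mm wide; open, the fingers measure 114 mm over their backs; the gripper's body (76 mm by 85 mm) begins 54 mm behind the grasp point. The pads swing forward as they close: fully open they stand 13 mm farther back than shut.
Start: joints at [-1.48, 0.313, 1.498, -0, 1.331, -0.223], TCP at [0.162, -0.499, 0.231] pointing down, gripper open.
Joint ranges: [-2.94, 2.94], [-0.97, 2.17], [0.19, 2.56], [-1.23, 4.37], [0.02, 3.11], [-2.88, 2.88]. Speed limits (rad/s): [2.39, 2.39, 3.01, 3.14, 3.14, 3.14].

### API

Orientations are given as a rotation vector (axis times angle).
In Python, from rig import env gives the robot as it stands.
- The arm moves only by the tool step_arm, never from a script. Its arguments are lists of equal length, an entry for each row: "travel": the shift along the tool's x, y, z normalised to -1 to 1, where 1 is 500 mm, a list of three; "turn": the turn, a rotation vector about the tool's x, y, z normalised to -1 to 1, where 1 is 180 degrees, a list of three. In form: {"travel": [[x, y, z], ...], "turn": [[wx, wy, wz], ...]}. A call has exactly 5 rows; each row is the pose to reach, as a shift and turn from the pose commanded when the call began, along the tool's axes at that moment, turning the shorter way round; what a row does not reach only later rows make up. A row lasts 1/8 s, in which the tool goes at most 62.5 mm and 10.7 degrees, less where a joint would pass 70% of its speed; a pose out of reach is approached as far as the arm can. A call with a number of a shift or a turn outside -1 to 1 is refused whole. A call with a gripper value outside its range is refused whole. "grip" is the opening, from 0 (shut) to 1 (fully open), set as the call begins (left out, the last holds). The fingers move at their own pace and stop on an object; the grip force is fixed at half the most. Time passes only in rows, so rows that repeat a pose let the fingers close, or fill a call up. It gives the time, the measured TCP pose, the force, the opening and the grip force at its end, in the units of the state.
- env.state(): the state, without advancing time (a new reading comes with each control period).
- env.snapshot(name): name is "side" or "top"; returns the picture (384x512x3 uint8, red, green, blue); there is no depth.
- env.calibration(name): a dict with "mtx" (3x3 intrinsics, pixels), "R" (3x3) and "t" (3): a world point X has camera coordinates R X + t. Camera axes: x right, y down, z forward; pixel columns grow to the right and rows downward; lengths in m; the calibration is good to about 2 mm. A picture is of the moment at which its call begins. calibration takes no time and is no camera call.
- env.finish_job(): hands the job in; it is judged then, once.
The state is a dict: "clock": time; "joint_positions": joint angles; "joint_vel": joint speeds; "effort": joint torques, N m; "position": TCP position; "eef_rot": TCP orientation; "ft_force": force on the tool from outside, world axes, zero at the start; "torque": the same for the moment, N m; "gripper_width": finger opening in m; "finger_force": force on a finger pad.
Only numpy, scipy, OpenCV 4.12 (cv2) and the standard library are available. Lean on these libraries where they do the work, as an engineer would, in place of code of your own. Each camera call takes 0.05 s, during which the arm holds its last target. There are 200 camera calls.

## Working session

There is one attempt and no reset: what is moved stays moved. The work goes in short steps, Python scripts to look and compute and a tool call to move; the robot and the scene stay as the last step left them, time stands still between calls to the robot, and variables do not carry over. Pictures are saved under pics/ and viewed, at most 10 in all, crops included, and the job is handed in when it is done.

Besides the shell and the picture viewer there is one more tool, called after ">>>" as name(argument=value, ...), one argument or row to a line, values as JSON. step_arm: Moves the arm, as the interface text tells. Scaled input: -1 to 1 covers 500 mm each way for a shift and 180 degrees each way for a turn. Its arguments: {"type":"object","properties":{"travel":{"type":"array"},"turn":{"type":"array"},"grip":{"type":"number"}},"required":["travel","turn"]}

```bash
mkdir -p pics; ls
python3 - <<'E'
from rig import env
import cv2
for n in("top","side"):
    im=env.snapshot(n);cv2.imwrite(f"pics/{n}0.png",im[:,:,::-1])
    c=env.calibration(n);print(n,c["mtx"].round(1).tolist(),(-c["R"].T@c["t"]).round(3))
s=env.state();print(s["clock"],s["position"],s["eef_rot"],s["gripper_width"],env.grasp_offset)
E
```

```text
pics
top [[388.1, 0.0, 252.5], [0.0, 388.1, 193.1], [0.0, 0.0, 1.0]] [ 0.339 -0.031  1.561]
side [[453.1, 0.0, 260.6], [0.0, 453.1, 188.9], [0.0, 0.0, 1.0]] [ 0.448 -1.342  0.962]
0.1 [ 0.16203179 -0.49914256  0.23078813] [-3.10187654e+00 -4.90720062e-01 -1.46794434e-04] 0.08516971333599244 -0.0187
```

View pics/top0.png

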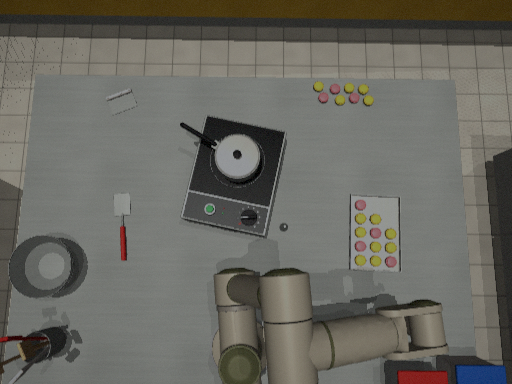

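View pics/side0.png

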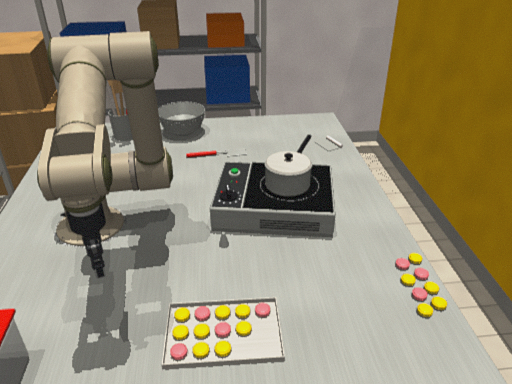

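The top picture shows the start button at about (210,209), the knob at (249,216) and the nozzle at (284,227). The hob is turned slightly. Next I'll measure these and look at the knob enlarged.

```bash
cat > h.py <<'E'
import numpy as np,cv2
from rig import env
def ray(n,uv):
    c=env.calibration(n);R=c["R"];d=R.T@np.linalg.solve(c["mtx"],[uv[0],uv[1],1.]);return -R.T@c["t"],d
def plane(n,uv,z):
    o,d=ray(n,uv);return o+d*(z-o[2])/d[2]
def proj(n,X):
    c=env.calibration(n);p=c["mtx"]@(c["R"]@np.asarray(X,float)+c["t"]);return p[:2]/p[2]
def two(a,b):
    (o,d),(p,e)=ray("top",a),ray("side",b)
    s=np.linalg.lstsq(np.c_[d,-e],p-o,rcond=None)[0];return (o+d*s[0]+p+e*s[1])/2,np.linalg.norm(o+d*s[0]-p-e*s[1])
def blob(im,lo,hi,box):
    m=cv2.inRange(cv2.cvtColor(im,cv2.COLOR_RGB2HSV),lo,hi);k=np.zeros_like(m);x0,y0,x1,y1=box;k[y0:y1,x0:x1]=m[y0:y1,x0:x1]
    M=cv2.moments(k,True);return (M["m10"]/M["m00"],M["m01"]/M["m00"],M["m00"])
E
python3 - <<'E'
from h import *
t=cv2.imread("pics/top0.png")[:,:,::-1].copy();s=cv2.imread("pics/side0.png")[:,:,::-1].copy()
a=blob(t,(45,90,60),(85,255,255),(195,195,225,225));b=blob(s,(45,90,60),(85,255,255),(220,160,250,185))
print(a,b,two(a[:2],b[:2]),plane("top",a[:2],.12),plane("side",b[:2],.12))
for n,im,box in(("top",t,(225,195,275,235)),("side",s,(205,170,255,210))):
    r=blob(im,(0,100,60),(8,255,255),box) if True else 0
    print(n,"red",r,plane(n,r[:2],.098))
# top panel outline: dark contour of hob top
g=cv2.cvtColor(t,cv2.COLOR_RGB2GRAY);m=np.zeros_like(g);m[110:240,175:292]=(g[110:240,175:292]<75)*255
m=cv2.morphologyEx(m,cv2.MORPH_CLOSE,np.ones((3,3)));cs,_=cv2.findContours(m,0,2)
for c in sorted(cs,key=cv2.contourArea)[-3:]:
    r=cv2.minAreaRect(c);print(cv2.contourArea(c),r,[plane("top",p,.1)[:2].round(3).tolist() for p in cv2.boxPoints(r)])
A=cv2.resize(t[190:242,175:285],None,fx=7,fy=5.5+1.5,interpolation=cv2.INTER_CUBIC)
B=cv2.resize(s[158:215,205:260],None,fx=8,fy=8,interpolation=cv2.INTER_CUBIC)
cv2.imwrite("pics/a1.png",A[:,:,::-1]);cv2.imwrite("pics/b1.png",B[:,:,::-1])
E
```

```text
(210.02777777777777, 208.75, 36.0) (233.83333333333334, 170.94444444444446, 36.0) (array([0.51667872, 0.12198175, 0.11504623]), np.float64(0.0024187821493091956)) [0.51728362 0.12150586 0.12      ] [0.51507093 0.11312323 0.12      ]
top red (239.5, 223.0, 4.0) [0.46727782 0.01115296 0.098     ]
side red (229.44444444444446, 185.55555555555554, 9.0) [0.49432333 0.04803265 0.098     ]
36.0 ((283.5, 227.0), (6.0, 7.0), 90.0) [[0.465, -0.141], [0.466, -0.168], [0.443, -0.168], [0.443, -0.142]]
9003.0 ((224.67105102539062, 174.17332458496094), (108.22515106201172, 107.6511001586914), 11.689369201660156) [[0.49, 0.309], [0.909, 0.244], [0.825, -0.175], [0.413, -0.092]]
```

View pics/a1.png

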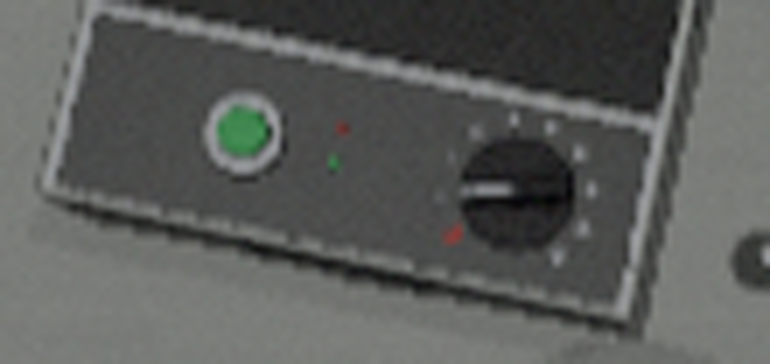

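View pics/b1.png

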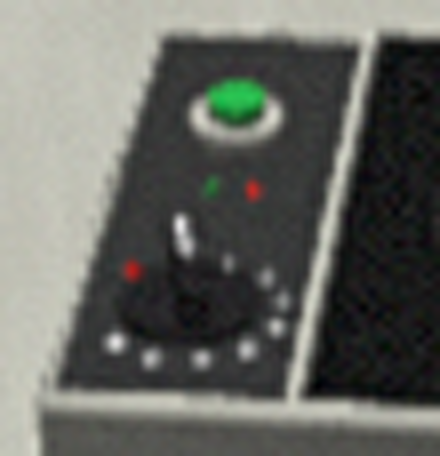

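Level one: the nose points left at crop (463,190), on the first dot clockwise of the red mark at (453,235). The side crop agrees, with the nose next to the red mark. Now I'll find the axis by fitting a circle to the dots, and work out the moves.

```bash
cat >> h.py <<'E'
def plan(axis,na,rho,off,z,label):
    """tool pose (x=-t,y=n,z down) for nose dir na(deg), then travel/turn from current pose"""
    from scipy.spatial.transform import Rotation as Ro
    a=np.radians(na);n=np.array([np.cos(a),np.sin(a),0]);t=np.array([n[1],-n[0],0])
    P=np.r_[axis[:2],z]+rho*n-off*t
    go(P,Ro.from_matrix(np.c_[-t,n,[0,0,-1]]),label)
def go(P,Rt,label):
    from scipy.spatial.transform import Rotation as Ro
    s=env.state();R0=Ro.from_rotvec(s["eef_rot"]);Rt=Rt or R0
    print(label,"pos",np.round(P,4),"travel",(R0.inv().apply(P-s["position"])/.5).round(4),"turn",((R0.inv()*Rt).as_rotvec()/np.pi).round(4),"f",s["ft_force"].round(1),s["position"].round(4))
E
python3 - <<'E'
from h import *
t=cv2.imread("pics/top0.png")[:,:,::-1].copy()
D=np.array([(440,195),(452,157),(476,130),(515,120),(550,127),(579,152),(592,188),(584,230),(558,257),(453,235)],float)
W=np.array([plane("top",(175+(x+.5)/7-.5,190+(y+.5)/7-.5),.098)[:2] for x,y in D])
A=np.c_[2*W,np.ones(10)];c=np.linalg.lstsq(A,(W**2).sum(1),rcond=None)[0]
C=c[:2];print("axis",C,"r",np.sqrt(c[2]+C@C))
an=np.degrees(np.arctan2(*(W-C).T[::-1]));lv=np.array([1,2,3,4,5,6,7,8,9,0])
yaw=(an-(135-30*lv)+180)%360-180;print("yaw",yaw.round(1),yaw.mean())
B=plane("top",(210.03,208.75),.12)[:2];v=B-C;print("dist",np.hypot(*v),"yaw",np.degrees(np.arctan2(v[1],v[0]))-90)
nose=plane("top",(175+463.5/7-.5,190+190.5/7-.5),.126)[:2];print("nose",nose,np.degrees(np.arctan2(*(nose-C)[::-1])))
E
```

```text
axis [ 0.48914096 -0.02198607] r 0.04086425878864123
yaw [-13.8 -14.4 -12.1 -13.  -10.6 -10.1  -9.5 -12.2 -10.9 -11.6] -11.816216313514863
dist 0.14621753713994545 yaw -11.097072875212774
nose [0.48820947 0.00624358] 91.88991357931647
```

Run:
```python
from h import *
plan((.489,-.022),93.5,.032,.027,.2,"hover")
```

```text
hover pos [0.4601 0.0083 0.2   ] travel [ 0.8803 -0.7812  0.0627] turn [ 1.000e-04 -5.000e-04 -9.196e-01] f [-0.   0.7 -0.3] [ 0.162  -0.4991  0.2308]
```

>>> step_arm(
  travel=[
    [0.88,-0.78,0.02],
    [0.88,-0.78,0.02],
    [0.88,-0.78,0.02],
    [0.88,-0.78,0.02],
    [0.88,-0.78,0.02],
  ],
  turn=[
    [0,0,-0.92],
    [0,0,-0.92],
    [0,0,-0.92],
    [0,0,-0.92],
    [0,0,-0.92],
  ],
  grip=0,
)

```text
clock: 0.72
position: [0.321, -0.2282, 0.2259]
eef_rot: [2.541, 1.847, 0.0]
ft_force: [1.6, -1.1, 0.1]
gripper_width: -0.0003
finger_force: 0.0
```

Run:
```python
from h import *
plan((.489,-.022),93.5,.032,.027,.2,"hover");print(env.state()["joint_positions"],env.state()["gripper_width"])
```

```text
hover pos [0.4601 0.0083 0.2   ] travel [0.5357 0.1186 0.0518] turn [ 0.      0.     -0.6193] f [ 1.6 -1.1  0.1] [ 0.321  -0.2282  0.2259]
[-9.17802533e-01  2.23832111e-02  1.85978703e+00  8.85859314e-05
  1.25938008e+00 -6.03967216e-01] -0.00025236109734720977
```

>>> step_arm(
  travel=[
    [0.536,0.119,0.05],
    [0.536,0.119,0.05],
    [0.536,0.119,0.05],
    [0.536,0.119,0.05],
    [0.536,0.119,0.05],
  ],
  turn=[
    [0,0,-0.62],
    [0,0,-0.62],
    [0,0,-0.62],
    [0,0,-0.62],
    [0,0,-0.62],
  ],
)

```text
clock: 1.35
position: [0.4617, 0.0084, 0.2003]
eef_rot: [-1.427, -2.797, 0.0]
ft_force: [-0.3, -2.2, 0.3]
gripper_width: 0.0003
finger_force: 0.0
```

Run:
```python
from h import *
plan((.489,-.022),93.5,.032,.027,.2,"hover")
```

```text
hover pos [0.4601 0.0083 0.2   ] travel [ 0.0017 -0.0027  0.0007] turn [ 0.     -0.0004 -0.3197] f [-0.3 -2.2  0.3] [0.4617 0.0084 0.2003]
```

>>> step_arm(
  travel=[
    [0,0,0],
    [0,0,0],
    [0,0,0],
    [0,0,0],
    [0,0,0],
  ],
  turn=[
    [0,0,-0.32],
    [0,0,-0.32],
    [0,0,-0.32],
    [0,0,-0.32],
    [0,0,-0.32],
  ],
)

```text
clock: 1.98
position: [0.461, 0.0058, 0.2007]
eef_rot: [-0.014, -3.141, -0.0]
ft_force: [-0.5, 0.1, 0.9]
gripper_width: 0.0002
finger_force: 0.0
```

>>> step_arm(
  travel=[
    [0,0,0.05],
    [0,0,0.1],
    [0,0,0.12],
    [0,0,0.12],
    [0,0,0.12],
  ],
  turn=[
    [0,0,-0.022],
    [0,0,-0.022],
    [0,0,-0.022],
    [0,0,-0.022],
    [0,0,-0.022],
  ],
)

```text
clock: 2.6
position: [0.4616, 0.0056, 0.1418]
eef_rot: [-0.085, 3.139, -0.001]
ft_force: [-0.6, 0.1, 0.4]
gripper_width: -0.0003
finger_force: 0.0
```

Run:
```python
from h import *
plan((.489,-.022),93.5,.032,.027,.112,"down")
s=env.snapshot("side");print(proj("side",(.489,-.022,.126)),proj("side",env.state()["position"]))
cv2.imwrite("pics/s2.png",cv2.resize(s[130:215,190:290],None,fx=7,fy=7,interpolation=cv2.INTER_CUBIC)[:,:,::-1])
```

```text
down pos [0.4601 0.0083 0.112 ] travel [0.0027 0.0056 0.0595] turn [-0.0001  0.0004 -0.0023] f [-0.6  0.1  0.4] [0.4616 0.0056 0.1418]
[228.74632736 189.4348344 ] [220.22754738 181.83796461]
```

View pics/s2.png

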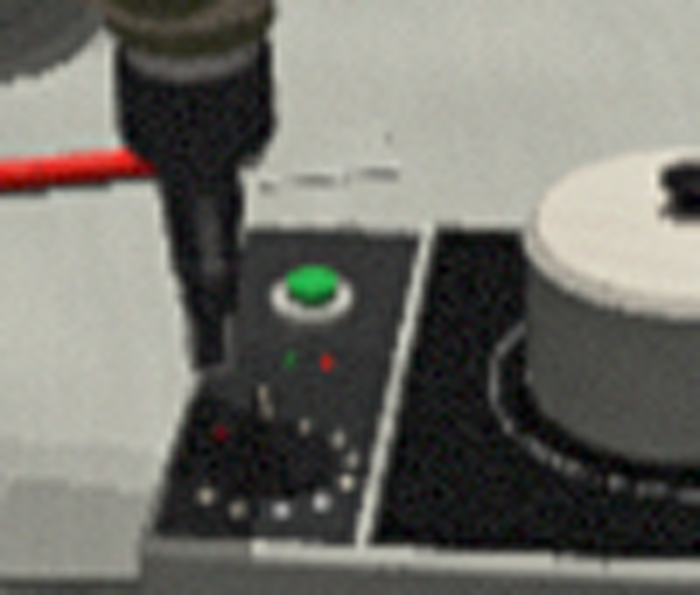

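The fingertip is at crop (208,368), which is full (220,183). That matches its projection, in front of the nose, whose white line is at crop (265,400). Descending and then closing up to the nose.

>>> step_arm(
  travel=[
    [0,0.005,0.02],
    [0,0.005,0.04],
    [0,0.005,0.06],
    [0,0.005,0.06],
    [0,0.005,0.06],
  ],
  turn=[
    [0,0,0],
    [0,0,0],
    [0,0,0],
    [0,0,0],
    [0,0,0],
  ],
)

```text
clock: 3.28
position: [0.4611, 0.0081, 0.1111]
eef_rot: [-0.084, 3.14, -0.0]
ft_force: [-0.4, 0.1, 0.1]
gripper_width: 0.0
finger_force: 0.0
```

>>> step_arm(
  travel=[
    [-0.004,0,0],
    [-0.008,0,0],
    [-0.012,0,0],
    [-0.016,0,0],
    [-0.02,0,0],
  ],
  turn=[
    [0,0,0],
    [0,0,0],
    [0,0,0],
    [0,0,0],
    [0,0,0],
  ],
)

```text
clock: 3.9
position: [0.4706, 0.0089, 0.1109]
eef_rot: [0.085, -3.139, -0.001]
ft_force: [-4.4, -0.4, 2.8]
gripper_width: 0.0001
finger_force: 2.3
```

Run:
```python
from h import *
s=env.state();print(s["ft_force"],s["torque"],s["position"])
c=np.array([-.017,-.032])
for d in(5,10,15,20,25):
    a=np.radians(d);R=np.array([[np.cos(a),-np.sin(a)],[np.sin(a),np.cos(a)]]);print(((c-R@c)/.5).round(4),round(d/180,4))
```

```text
[-4.44119014 -0.3994143   2.78264521] [0.14276914 0.69368111 0.00344922] [0.47061965 0.00887484 0.11088078]
[-0.0057  0.0027] 0.0278
[-0.0116  0.0049] 0.0556
[-0.0177  0.0066] 0.0833
[-0.0239  0.0078] 0.1111
[-0.0302  0.0084] 0.1389
```

Contact at 4 N, where it was expected. Pushing round in 25-degree arcs.

>>> step_arm(
  travel=[
    [-0.0057,0.0027,0],
    [-0.0116,0.0049,0],
    [-0.0177,0.0066,0],
    [-0.0239,0.0078,0],
    [-0.0302,0.0084,0],
  ],
  turn=[
    [0,0,0.0278],
    [0,0,0.0556],
    [0,0,0.0833],
    [0,0,0.1111],
    [0,0,0.1389],
  ],
)

```text
clock: 4.53
position: [0.4861, 0.0137, 0.111]
eef_rot: [0.602, 3.083, -0.0]
ft_force: [0.9, 0.1, 0.7]
gripper_width: -0.0
finger_force: 0.0
```

```bash
cat >> h.py <<'E'
def rel(axis=(.489,-.022)):
    from scipy.spatial.transform import Rotation as Ro
    s=env.state();M=Ro.from_rotvec(s["eef_rot"]).as_matrix();d=s["position"]-np.r_[axis,s["position"][2]]
    n=M[:,1];print("n deg",np.degrees(np.arctan2(n[1],n[0])).round(1),"rho",(d@n).round(4),"off",(d@M[:,0]).round(4),"z",s["position"][2].round(4),"F tool",(M.T@s["ft_force"]).round(1))
E
python3 -c "
from h import *
rel()"
```

```text
n deg 67.9 rho 0.032 off 0.0161 z 0.111 F tool [-0.8  0.5 -0.7]
```

>>> step_arm(
  travel=[
    [-0.0057,0.0027,0],
    [-0.0116,0.0049,0],
    [-0.0177,0.0066,0],
    [-0.0239,0.0078,0],
    [-0.0302,0.0084,0],
  ],
  turn=[
    [0,0,0.0278],
    [0,0,0.0556],
    [0,0,0.0833],
    [0,0,0.1111],
    [0,0,0.1389],
  ],
)

```text
clock: 5.15
position: [0.5016, 0.012, 0.111]
eef_rot: [1.255, 2.88, 0.0]
ft_force: [-0.5, -0.0, 0.3]
gripper_width: -0.0005
finger_force: 0.0
```

>>> step_arm(
  travel=[
    [-0.0057,0.0027,0],
    [-0.0116,0.0049,0],
    [-0.0177,0.0066,0],
    [-0.0239,0.0078,0],
    [-0.0302,0.0084,0],
  ],
  turn=[
    [0,0,0.0278],
    [0,0,0.0556],
    [0,0,0.0833],
    [0,0,0.1111],
    [0,0,0.1389],
  ],
)

```text
clock: 5.78
position: [0.5149, 0.0039, 0.1109]
eef_rot: [-1.848, -2.54, -0.0]
ft_force: [0.0, 0.2, -0.2]
gripper_width: 0.0
finger_force: 0.0
```

```bash
python3 -c "
from h import *
rel();t=env.snapshot('top');cv2.imwrite('pics/t3.png',cv2.resize(t[185:245,195:280],None,fx=8,fy=8,interpolation=cv2.INTER_CUBIC)[:,:,::-1])"
```

```text
n deg 17.9 rho 0.0326 off 0.0167 z 0.1109 F tool [0.2 0.1 0.2]
```

>>> step_arm(
  travel=[
    [-0.0057,0.0027,0],
    [-0.0116,0.0049,0],
    [-0.0177,0.0066,0],
    [-0.0239,0.0078,0],
    [-0.0302,0.0084,0],
  ],
  turn=[
    [0,0,0.0278],
    [0,0,0.0556],
    [0,0,0.0833],
    [0,0,0.1111],
    [0,0,0.1389],
  ],
)

```text
clock: 6.45
position: [0.5234, -0.0089, 0.1109]
eef_rot: [-2.352, -2.081, -0.0]
ft_force: [-0.4, 1.4, 0.5]
gripper_width: 0.0004
finger_force: 0.7
```

```bash
python3 -c "
from h import *
rel();s=env.snapshot('side');cv2.imwrite('pics/s3.png',cv2.resize(s[130:215,190:290],None,fx=7,fy=7,interpolation=cv2.INTER_CUBIC)[:,:,::-1])"
```

```text
n deg -7.0 rho 0.0325 off 0.0172 z 0.1109 F tool [ 1.4 -0.6 -0.5]
```

View pics/s3.png

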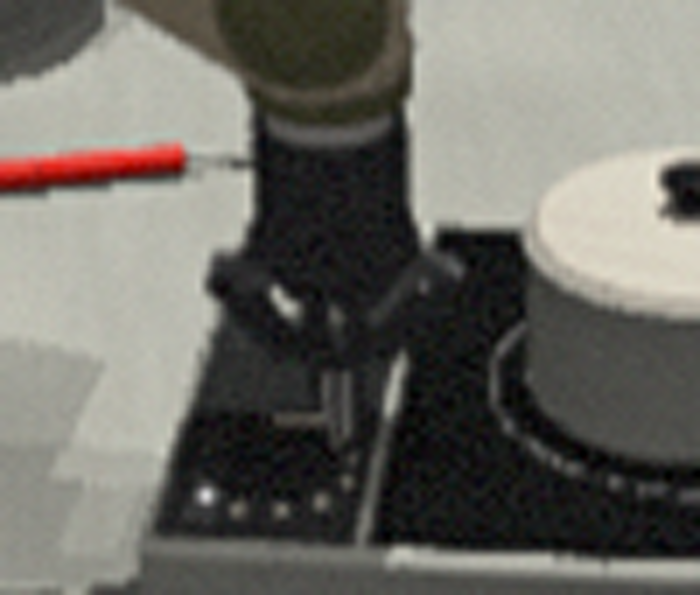

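The finger bears on the bar, whose white line from (275,420) to (325,415) points nearly along hob +x. That puts it just past level four. Continuing in slower 20-degree arcs.

>>> step_arm(
  travel=[
    [-0.0046,0.0022,0],
    [-0.0092,0.0041,0],
    [-0.014,0.0056,0],
    [-0.0189,0.0069,0],
    [-0.0239,0.0078,0],
  ],
  turn=[
    [0,0,0.0222],
    [0,0,0.0444],
    [0,0,0.0667],
    [0,0,0.0889],
    [0,0,0.1111],
  ],
)

```text
clock: 7.12
position: [0.526, -0.0216, 0.111]
eef_rot: [2.677, 1.644, 0.0]
ft_force: [1.0, 2.2, 0.1]
gripper_width: -0.0002
finger_force: 1.3
```

>>> step_arm(
  travel=[
    [-0.0046,0.0022,0],
    [-0.0092,0.0041,0],
    [-0.014,0.0056,0],
    [-0.0165,0.0063,0],
    [-0.0189,0.0069,0],
  ],
  turn=[
    [0,0,0.0222],
    [0,0,0.0444],
    [0,0,0.0667],
    [0,0,0.0778],
    [0,0,0.0889],
  ],
)

```text
clock: 7.75
position: [0.5247, -0.0316, 0.111]
eef_rot: [2.88, 1.254, -0.0]
ft_force: [-1.2, 0.1, -0.3]
gripper_width: -0.0002
finger_force: 0.1
```

```bash
python3 -c "
from h import *
rel();s=env.snapshot('side');cv2.imwrite('pics/s4.png',cv2.resize(s[130:215,190:290],None,fx=7,fy=7,interpolation=cv2.INTER_CUBIC)[:,:,::-1])"
```

```text
n deg -42.9 rho 0.0327 off 0.0173 z 0.111 F tool [-0.7 -0.9  0.3]
```

>>> step_arm(
  travel=[
    [-0.0023,0.0011,0],
    [-0.0046,0.0022,0],
    [-0.0057,0.0027,0],
    [-0.0057,0.0027,0],
    [-0.0057,0.0027,0],
  ],
  turn=[
    [0,0,0.0111],
    [0,0,0.0222],
    [0,0,0.0278],
    [0,0,0.0278],
    [0,0,0.0278],
  ],
)

```text
clock: 8.43
position: [0.5237, -0.0345, 0.111]
eef_rot: [2.932, 1.128, -0.0]
ft_force: [0.4, 0.4, -0.3]
gripper_width: -0.0
finger_force: 0.0
```

>>> step_arm(
  travel=[
    [0.012,0,0],
    [0.024,0,0],
    [0.024,0,-0.05],
    [0.024,0,-0.15],
    [0.024,0,-0.2],
  ],
  turn=[
    [0,0,0],
    [0,0,0],
    [0,0,0],
    [0,0,0],
    [0,0,0],
  ],
)

```text
clock: 9.05
position: [0.5335, -0.0263, 0.2135]
eef_rot: [2.93, 1.128, 0.004]
ft_force: [-0.5, -0.0, -0.3]
gripper_width: 0.0002
finger_force: 0.0
```

```bash
python3 -c "
from h import *
rel();go(np.array([.517,.1225,.16]),None,'btn');s=env.snapshot('side');cv2.imwrite('pics/s5.png',cv2.resize(s[155:215,200:285],None,fx=8,fy=8,interpolation=cv2.INTER_CUBIC)[:,:,::-1])"
```

```text
n deg -47.9 rho 0.033 off 0.0301 z 0.2135 F tool [-0.4 -0.3  0.3]
btn pos [0.517  0.1225 0.16  ] travel [ 0.1749 -0.2432  0.1066] turn [0. 0. 0.] f [-0.5 -0.  -0.3] [ 0.5335 -0.0263  0.2135]
```

View pics/s5.png

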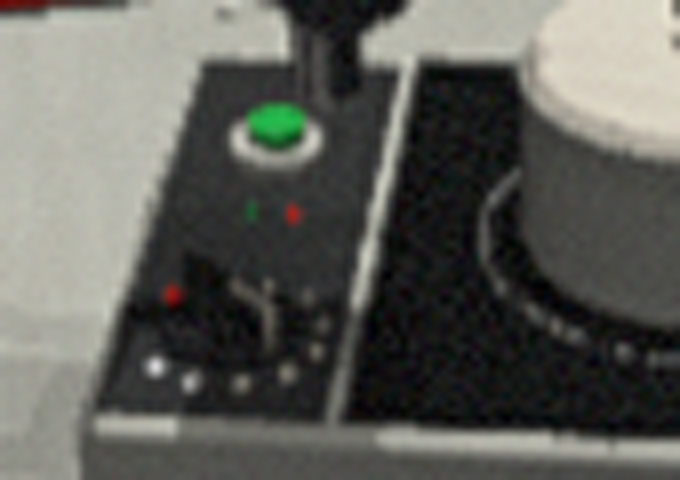

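The line on the bar's top runs from (235,285) to (270,312). I'll compare that with where the nose should project at each level. A top view will check it too, after moving above the button.

>>> step_arm(
  travel=[
    [0.05,-0.07,0.02],
    [0.1,-0.14,0.04],
    [0.15,-0.21,0.06],
    [0.175,-0.243,0.08],
    [0.175,-0.243,0.08],
  ],
  turn=[
    [0,0,0],
    [0,0,0],
    [0,0,0],
    [0,0,0],
    [0,0,0],
  ],
)

```text
clock: 9.72
position: [0.5156, 0.1236, 0.1699]
eef_rot: [-2.93, -1.131, 0.003]
ft_force: [0.3, -0.9, 0.3]
gripper_width: 0.0003
finger_force: 0.0
```

```bash
python3 -c "
from h import *
for L in (5,6,7):
  a=np.radians(135-30*L-11.5);X=np.array([.489,-.022,.126]);print(L,[((proj('side',p)-[200,155])*8).round() for p in(X,X+.03*np.array([np.cos(a),np.sin(a),0]))])
go(np.array([.517,.1225,.125]),None,'btn')
s=env.snapshot('side');t=env.snapshot('top')
A=cv2.resize(s[130:205,200:285],(600,529),interpolation=cv2.INTER_CUBIC)[:,:,::-1];B=cv2.resize(t[195:240,225:275],None,fx=4,fy=4,interpolation=cv2.INTER_CUBIC)[:,:,::-1]
O=np.zeros((529,800,3),np.uint8);O[:,:600]=A;O[:180,600:]=B;cv2.imwrite('pics/p6.png',O)
print(((proj('side',(.517,.1225,.12))-[200,130])*7.06).round())"
```

```text
5 [array([230., 275.]), array([294., 288.])]
6 [array([230., 275.]), array([272., 304.])]
7 [array([230., 275.]), array([238., 313.])]
btn pos [0.517  0.1225 0.125 ] travel [0.0007 0.0036 0.0899] turn [0. 0. 0.] f [ 0.3 -0.9  0.3] [0.5156 0.1236 0.1699]
[241. 280.]
```

View pics/p6.png

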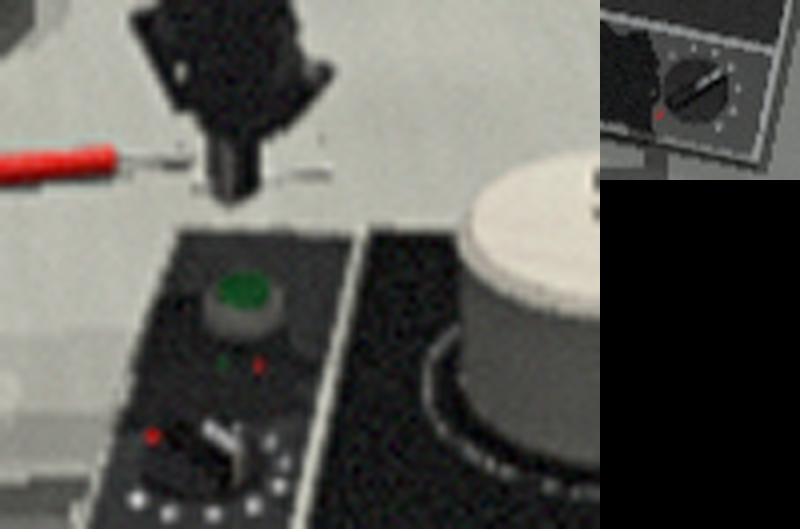

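Level six is confirmed: the nose is at (270,312) against a predicted (272,304), and the top inset shows it pointing back right. Pressing start.

>>> step_arm(
  travel=[
    [0.001,0.004,0.03],
    [0.001,0.004,0.06],
    [0.001,0.004,0.085],
    [0.001,0.004,0.092],
    [0.001,0.004,0.092],
  ],
  turn=[
    [0,0,0],
    [0,0,0],
    [0,0,0],
    [0,0,0],
    [0,0,0],
  ],
)

```text
clock: 10.45
position: [0.518, 0.1211, 0.1249]
eef_rot: [-2.932, -1.128, 0.0]
ft_force: [-0.1, 0.4, 0.4]
gripper_width: 0.0001
finger_force: 0.0
```

>>> step_arm(
  travel=[
    [0,0,0.005],
    [0,0,0.01],
    [0,0,0.014],
    [0,0,0.017],
    [0,0,0.02],
  ],
  turn=[
    [0,0,0],
    [0,0,0],
    [0,0,0],
    [0,0,0],
    [0,0,0],
  ],
)

```text
clock: 11.08
position: [0.518, 0.1212, 0.1152]
eef_rot: [2.932, 1.128, 0.001]
ft_force: [-0.2, 0.0, 4.8]
gripper_width: 0.0002
finger_force: 2.1
```

>>> step_arm(
  travel=[
    [0,0,0.001],
    [0,0,0.002],
    [0,0,0.003],
    [0,0,0.004],
    [0,0,0.004],
  ],
  turn=[
    [0,0,0],
    [0,0,0],
    [0,0,0],
    [0,0,0],
    [0,0,0],
  ],
)

```text
clock: 11.7
position: [0.5181, 0.1211, 0.1139]
eef_rot: [2.932, 1.128, 0.001]
ft_force: [-3.8, 0.2, 12.7]
gripper_width: 0.0003
finger_force: 6.0
```

The tip has stopped at z = 0.114 with 12.7 N, so the button is bottomed. Releasing.

>>> step_arm(
  travel=[
    [0,0,-0.02],
    [0,0,-0.06],
    [0,0,-0.12],
    [0,0,-0.16],
    [0,0,-0.16],
  ],
  turn=[
    [0,0,0],
    [0,0,0],
    [0,0,0],
    [0,0,0],
    [0,0,0],
  ],
)

```text
clock: 12.32
position: [0.5182, 0.1211, 0.1938]
eef_rot: [2.932, 1.127, 0.003]
ft_force: [-0.5, -0.2, 0.2]
gripper_width: -0.0002
finger_force: 0.0
```

```bash
python3 -c "
from h import *
s=env.snapshot('side');print(env.state()['ft_force'].round(1),env.state()['position'].round(3))
cv2.imwrite('pics/s7.png',cv2.resize(s[130:215,190:290],None,fx=7,fy=7,interpolation=cv2.INTER_CUBIC)[:,:,::-1])"
```

```text
[0.2 0.6 0.6] [0.518 0.121 0.193]
```

View pics/s7.png

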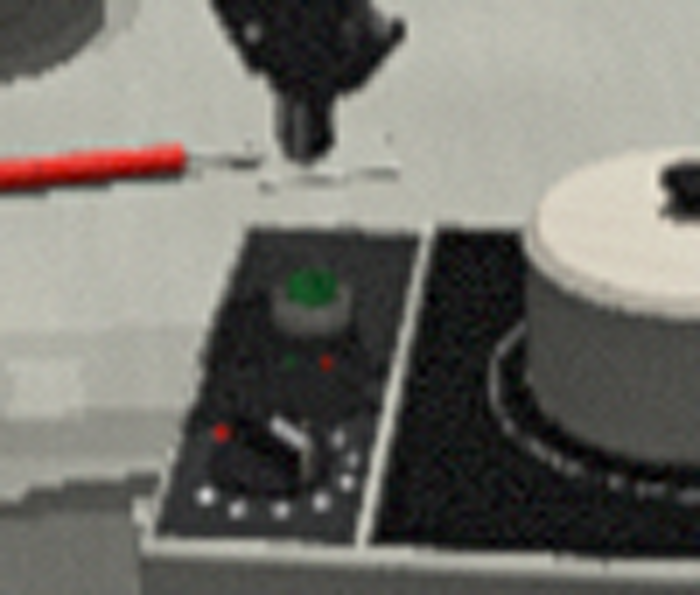

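The button at (312,287) is up again, the knob still points to level six, and the finger is clear.

```bash
python3 -c "
from rig import env
print(env.finish_job())"
```

```text
the job is handed in; nothing more can be done
None
```

The job is handed in, though it returned no verdict: the selector was pushed from level one to level six, start was pressed fully down and came back up, and the saucepan, spatula, nozzle and tray were not touched.

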